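Find the gap of the spraying jig with gauge blocks

TASK

Find out how wide the gap between the fence and the stop of the spraying jig is, using the three wooden gauge blocks: stand the thickest block that goes in down into the gap, resting on the jig's board, grip up and about midway along the fence. Leave it there, with the other two blocks down on the bench, clear of the gap.

Things in the scene. Friction and masses are not known exactly. Their poses are not given: they have to be found in the camera images.
- fence_face (a point): on the jig, a fixed plywood board 170 mm (x) by 210 mm (y) by 14 mm high: the point on the board's top, at the foot and half-way along the inner face of the aluminium fence (90 mm long along x, 45 mm wide, 32 mm high above the board). Its axes are the jig's: x runs along the gap, the gap lies on its -y side, z is up.
- stop_face (a point): the same point on the facing aluminium stop (also 90 mm long, 45 mm wide, 32 mm high, bolted fast): foot and middle of its inner face, right opposite fence_face. The distance between the two is the width of the gap, both faces being upright and parallel. The stop is pinned in one of three index holes, so the gap is 30, 44 or 58 mm, 6 mm more than one of the blocks.
- thin_block_center (a point): centre (half-way up) of the thin gauge block, dark wood, standing on the bench. Lower part 48 mm high, 70 mm long (along its x) and 24 mm thick (along its y), its foot tapered by 2.5 mm a side over the lowest 6 mm; on it a grip, 44 mm long (x), 20 mm thick (y), reaching from 48 to 92 mm above the foot. The centre lies 46 mm above the foot. Mass about 100 g.
- middle_block_center (a point): centre (half-way up) of the middle gauge block, dark wood, standing on the bench. Lower part 48 mm high, 70 mm long (along its x) and 38 mm thick (along its y), its foot tapered by 2.5 mm a side over the lowest 6 mm; on it a grip, 44 mm long (x), 20 mm thick (y), reaching from 48 to 92 mm above the foot. The centre lies 46 mm above the foot. Mass about 130 g.
- thick_block_center (a point): centre (half-way up) of the thick gauge block, dark wood, standing on the bench. Lower part 48 mm high, 70 mm long (along its x) and 52 mm thick (along its y), its foot tapered by 2.5 mm a side over the lowest 6 mm; on it a grip, 44 mm long (x), 20 mm thick (y), reaching from 48 to 92 mm above the foot. The centre lies 46 mm above the foot. Mass about 160 g.
Things that resemble listed ones, but are neither listed nor needed, are in the scene too. Leave any purple look-alike of the part that bears thick_block_center alone.

How it is judged:
By the outcome, as a careful person would: the job done as asked, in the order asked, and still so for the second after the job is handed in, with the robot touching nothing.
It also fails if it takes over 48 s, if anything falls off the work surface, if the arm or the gripper's body presses on something with over 40 N, if the wrist force passes 120 N, or if a joint passes its speed limit or range.

ROBOT

A 6-joint arm with a two-finger parallel gripper is mounted at the origin on a cart in front of the work surface, level with it; the furniture and walls round the work are solid. World frame = base frame: x ahead of the robot, y to its left, z up, the work surface at z = 0. Lengths are in m, angles in rad, forces in N, time in s.
With the tool pointing down it reaches from about 0.375 to 0.9 m from the base axis. Payload 3.1 kg.
Tool frame: the origin (TCP) lies at the very end of the fingers, on their centre line; the grasp point (between the pads) lies 19 mm behind it (robot.grip_depth is the distance from the TCP to the grasp point, in m); z points along the fingers, y is the direction in which the jaws open and shut (so a half turn about z gives the same grasp; the last joint's range is limited). The gripper opens to 87 mm and grips with 3 to 60 N. Pads are 19 mm wide; open, the fingers measure 117 mm over their backs; the gripper's body (75 mm by 190 mm) begins 51 mm behind the grasp point.
Start: joints at [-1.446, 0.527, 1.433, -0, 1.181, -0.178], TCP at [0.187, -0.596, 0.223] pointing down, gripper open.
Joint ranges: [-3.08, 3.08], [-0.75, 2.2], [0.22, 2.44], [-1.43, 4.57], [0, 2.65], [-2.85, 2.85]. Speed limits (rad/s): [2.79, 2.79, 3.14, 3.14, 3.14, 3.14].

INTERFACE

Orientations are given as a unit quaternion [x, y, z, w].
In Python, from rig import robot gives the robot as it stands.
- The arm moves only by the tool drive_tool, never from a script. Its argument "series" is a list of rows, each a list of 7 numbers: the shift along the tool's x, y, z in m, then the turn, a rotation vector about the tool's x, y, z in degrees, then the opening, from 0 (shut) to 1 (fully open). A call has 1 to 5 rows; each row shifts and turns the commanded pose from where the row before left it, along the tool's axes as they then stand; what a row does not reach is not made up. A row lasts 1/8 s, in which the tool goes at most 62.5 mm and 10.7 degrees, less where a joint would pass 70% of its speed; a pose out of reach is approached as far as the arm can. A call is refused whole if a number of a shift passes 0.0625 or a number of a turn 10.7, either way. A call with a gripper value outside its range is refused whole. The fingers move at their own pace and stop on an object; "squeeze" is the grip in N (left out, the last holds). Time passes only in rows, so rows that do not move let the fingers close. It gives the time, the measured TCP pose, the force and the opening at its end, in the units of the state.
- robot.get_obs(): the state, without advancing time (a new reading comes with each control period).
- robot.camera(name): name is "scene" or "side" or "wrist"; returns (picture, depth): 420x560x3 uint8, blue, green, red; 420x560 float32, m along the optical axis (not along the pixel's ray), 0 where there is no reading.
- robot.camera_model(name): a dict with "fx", "fy", "cx", "cy" (pixels), "k1" (the pictures are not rectified: a ray, as slopes to the right and down, at radius r is drawn at 1 + k1 r^2 times it, then the intrinsics apply), "R" (3x3) and "t" (3): a world point X has camera coordinates R X + t. Camera axes: x right, y down, z forward; pixel columns grow to the right and rows downward; lengths in m; the calibration is good to about 2 mm. A picture is of the moment at which its call begins: read the wrist's pose just before it. camera_model takes no time and is no camera call; for the wrist camera it gives the pose at the moment of the call.
- robot.hand_in(): hands the job in, once; it reports no verdict.
The state is a dict: "time": time; "q": joint angles; "joint_velocities": joint speeds; "joint_torque": joint torques, N m; "position": TCP position; "tool_rot": TCP orientation; "ft_force": force on the tool from outside, world axes, zero at the start; "moment": the same for the moment, N m; "grip_width": finger opening in m.
Only numpy, scipy, OpenCV 4.12 (cv2) and the standard library are available. Lean on these libraries where they do the work, as an engineer would, in place of code of your own. Each camera call takes 0.05 s, during which the arm holds its last target. There are 200 camera calls.

## Working session

There is one attempt and no reset: what is moved stays moved. The work goes in short steps, Python scripts to look and compute and a tool call to move; the robot and the scene stay as the last step left them, time stands still between calls to the robot, and variables do not carry over. Pictures are saved under pics/ and viewed, about 8 in all and at most 12, crops included, and the job is handed in when it is done.

Besides the shell and the picture viewer there is one more tool, called after "Call:" as name(argument=value, ...), one argument or row to a line, values as JSON. drive_tool: Moves the arm, as the interface text tells. Its arguments: {"type":"object","properties":{"series":{"type":"array"},"squeeze":{"type":"number"}},"required":["series"]}

```bash
mkdir -p pics
cat > h.py <<'E'
import numpy as np, cv2
from rig import robot
def cloud(name):
    m=robot.camera_model(name); img,d=robot.camera(name)
    v,u=np.mgrid[0:420,0:560].astype(np.float32)
    K=np.array([[m['fx'],0,m['cx']],[0,m['fy'],m['cy']],[0,0,1]])
    p=cv2.undistortPoints(np.stack([u.ravel(),v.ravel()],1)[:,None].astype(np.float64),K,np.array([m['k1'],0,0,0,0.]))[:,0]
    P=np.c_[p,np.ones(len(p))]*d.reshape(-1,1)
    R=np.array(m['R']);t=np.array(m['t'])
    W=((P-t)@R).reshape(420,560,3); W[d==0]=np.nan
    return img,d,W
E
python3 - <<'E'
from h import *
for n in("scene","side","wrist"):
    i,d,W=cloud(n); cv2.imwrite(f'pics/{n}0.png',i); np.save(n+'.npy',W); print(n,robot.camera_model(n)['t'],(d>0).mean())
o=robot.get_obs();print(o)
a=cv2.imread('pics/scene0.png');b=cv2.imread('pics/side0.png');
E
```

```text
scene [-0.16746071  0.29486577  0.85891648] 0.9923937074829932
side [0.50168625 0.0381206  0.92619944] 0.9232100340136055
wrist [-0.62339922 -0.03070681  0.3898475 ] 0.9819897959183673
{'time': 0.15, 'q': array([-1.44554031e+00,  5.28241947e-01,  1.43357270e+00,  4.01143987e-05,
        1.18139602e+00, -1.78488833e-01]), 'joint_velocities': array([ 0.00070147, -0.00441291, -0.00354213,  0.00070223,  0.00090659,
       -0.00107975]), 'joint_torque': array([ 6.75434603e-04, -4.40429807e+01, -1.76841885e+01,  6.33859984e-02,
        5.52466675e-02, -1.00428501e-04]), 'position': array([ 0.18691224, -0.5958323 ,  0.22181422]), 'tool_rot': array([ 9.88490364e-01,  1.51281676e-01,  4.00732461e-05, -8.08227082e-04]), 'ft_force': array([ 0.30196003, -0.06550302, -0.51001796]), 'moment': array([0.03934127, 0.01890322, 0.02081743]), 'grip_width': 0.08696868615093777}
```

View pics/scene0.png

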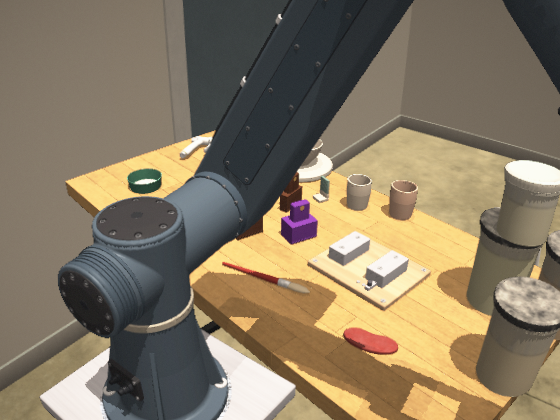

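View pics/side0.png

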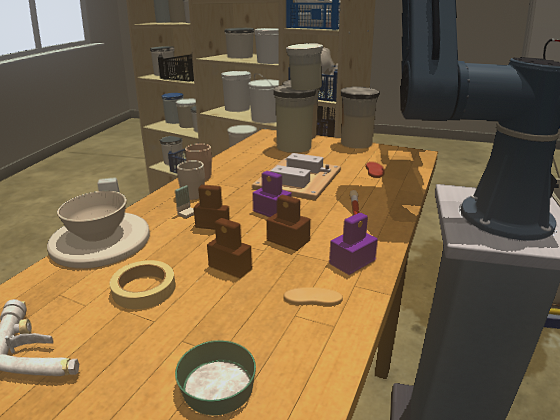

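Both views show three dark-wood blocks (side view, about (211,208), (288,224) and (230,250)). There are two purple look-alikes at (272,195) and (353,245), and the jig is at (300,170). Next I measure with depth.

Run:
```python
from h import *
def rep(tag,P):
    r=cv2.minAreaRect((P[:,:2]*1000).astype(np.float32)); print(tag,len(P),'c',np.round(r[0],1),'sz',np.round(r[1],1),'ang',round(r[2],1),'z',np.round(np.percentile(P[:,2],[2,50,98])*1000,1))
for n in("scene","side"):
    W=np.load(n+'.npy'); img=cv2.imread(f'pics/{n}0.png'); hsv=cv2.cvtColor(img,cv2.COLOR_BGR2HSV)
    z=W[...,2]; x=W[...,0];y=W[...,1]
    work=(x>.2)&(x<1.1)&(abs(y)<.8)
    dark=(hsv[...,2]<110)&((hsv[...,0]<14)|(hsv[...,0]>170))&work&(z>.012)&(z<.11)
    k,l,s,c=cv2.connectedComponentsWithStats(dark.astype(np.uint8))
    for i in range(1,k):
        if s[i,4]<120: continue
        print(n,'comp',np.round(c[i]),s[i,4])
        Q=W[l==i]
        for a,b in((.012,.12),(.042,.054),(.086,.097)):
            q=Q[(Q[:,2]>a)&(Q[:,2]<b)]
            if len(q)>15: rep(f'   {a}',q)
    al=(hsv[...,1]<60)&work&(z>.038)&(z<.052)
    k,l,s,c=cv2.connectedComponentsWithStats(al.astype(np.uint8))
    for i in range(1,k):
        if s[i,4]>100: rep(f'{n} alu {np.round(c[i])}',W[l==i])
img=cv2.imread('pics/side0.png')[130:290,170:390]
a=cv2.resize(img,(798,580),interpolation=cv2.INTER_CUBIC); cv2.imwrite('pics/crop1.png',a)
```

```text
scene comp [291. 193.] 392
   0.012 392 c [618.8 194.5] sz [71.9 25. ] ang 0.0 z [14.  42.3 88.1]
   0.042 68 c [617.9 192.5] sz [21.7 68.5] ang 87.7 z [42.4 47.5 53.5]
scene comp [255. 227.] 134
   0.012 134 c [450.8 188. ] sz [ 8.7 61.1] ang 69.9 z [12.4 21.6 39.2]
scene alu [349. 244.] 553 c [510.9 -42.7] sz [47.5 91.7] ang 80.9 z [39.  45.5 48.5]
scene alu [387. 264.] 669 c [ 494.4 -143.3] sz [46.7 92.1] ang 81.2 z [38.7 46.7 49.4]
side comp [302. 172.] 544
   0.012 544 c [477.7 -82.8] sz [113.2 140.4] ang 7.1 z [15.6 29.9 43.6]
   0.042 30 c [499.5 -70.8] sz [107.2  73.2] ang 82.0 z [42.1 43.2 45.4]
side comp [288. 212.] 398
   0.012 398 c [476.1 178.5] sz [ 78.7 155.7] ang 29.7 z [31.6 48.6 92.3]
   0.042 191 c [474.  198.2] sz [ 65.7 121.4] ang 51.0 z [44.2 47.3 49.7]
   0.086 98 c [455.5 213.2] sz [18.3 41.3] ang 70.5 z [86.9 90.8 92.5]
side comp [345. 256.] 449
   0.012 449 c [331.7 285.7] sz [67.  33.6] ang 3.8 z [12.8 27.3 44.9]
   0.042 60 c [329.2 286. ] sz [63.9 30.7] ang 7.2 z [42.1 43.7 45.8]
side alu [304. 158.] 276 c [ 496.  -143.2] sz [50.  90.4] ang 82.5 z [38.4 45.5 47.4]
side alu [291. 171.] 325 c [511.  -41.6] sz [45.9 88.9] ang 80.8 z [38.6 45.6 47.3]
```

View pics/crop1.png

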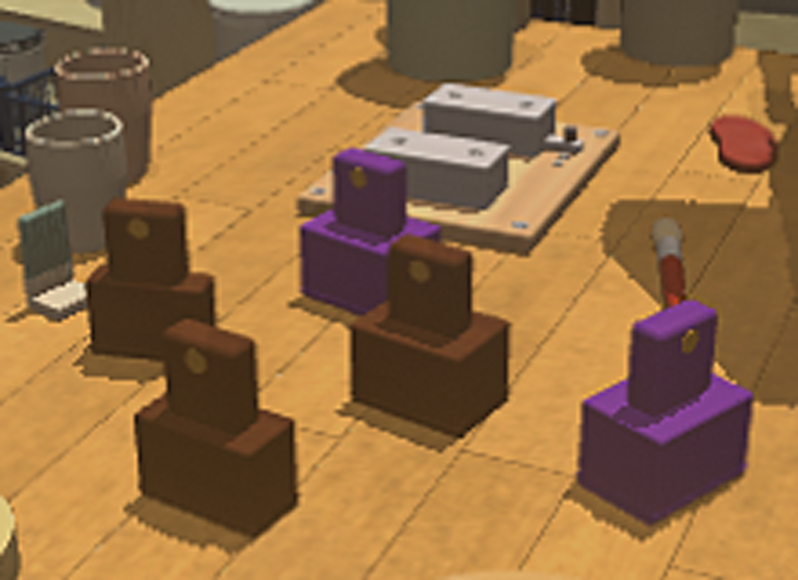

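View pics/wrist0.png

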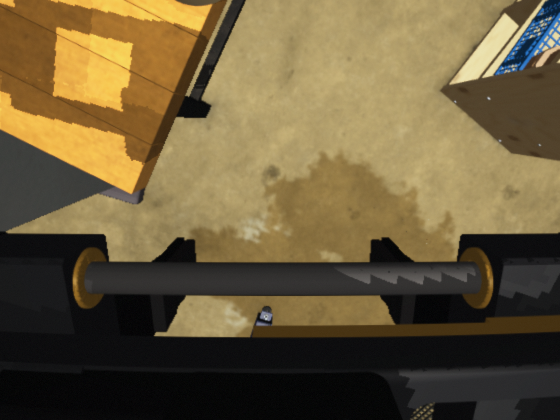

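Run:
```python
from h import *
for n in("scene","side"):
    W=np.load(n+'.npy'); img=cv2.imread(f'pics/{n}0.png'); hsv=cv2.cvtColor(img,cv2.COLOR_BGR2HSV)
    z=W[...,2]; x=W[...,0];y=W[...,1]
    for lo,hi,t in((.086,.097,'grip'),(.044,.052,'shoulder')):
        M=(x>.2)&(x<.75)&(y>.0)&(y<.5)&(z>lo)&(z<hi)
        k,l,s,c=cv2.connectedComponentsWithStats(M.astype(np.uint8))
        for i in range(1,k):
            if s[i,4]<15: continue
            P=W[l==i]; r=cv2.minAreaRect((P[:,:2]*1000).astype(np.float32))
            print(n,t,np.round(c[i]),s[i,4],'hsv',np.median(hsv[l==i],0),np.round(r[0],1),np.round(r[1],1),round(r[2],1))
print(robot.camera_model('wrist')['R'])
```

```text
scene grip [295. 175.] 23 hsv [ 10. 144.  99.] [625.6 187.3] [36.5  6.9] 13.9
scene grip [299. 204.] 113 hsv [143. 147. 189.] [518.6  98.7] [22.3 45.8] 66.6
scene shoulder [325. 183.] 29 hsv [58. 32. 88.] [707.5 148.2] [36.9 11.9] 67.1
scene shoulder [290. 192.] 85 hsv [  9. 149. 100.] [620.3 191.7] [21.8 74. ] 85.9
scene shoulder [358. 194.] 61 hsv [ 16.  62. 144.] [711.5  50.3] [29.6 59.1] 29.0
scene shoulder [299. 222.] 262 hsv [143.  148.  194.5] [519.4  99.3] [56.2 71.8] 64.4
side grip [271. 174.] 99 hsv [145. 132. 129.] [521.  100.8] [20. 44.] 71.0
side grip [210. 188.] 128 hsv [ 13.  160.   96.5] [621.4 196.2] [45.2 20.5] 5.3
side grip [288. 199.] 146 hsv [ 12.  155.5  97. ] [456.6 213.7] [20.5 43.6] 75.3
side grip [356. 218.] 173 hsv [145. 136. 138.] [326.3 259.7] [43.6 20.6] 55.6
side grip [227. 224.] 183 hsv [ 12. 165. 100.] [532.8 329.4] [21.  42.6] 67.1
side shoulder [192. 180.] 85 hsv [16. 82. 94.] [717.3  77.7] [59.4 22.7] 33.9
side shoulder [182. 193.] 48 hsv [25.  65.5 70.5] [706.9 151.8] [35.4  6.4] 59.9
side shoulder [270. 194.] 217 hsv [151. 113. 103.] [520.1  99.7] [55.2 68. ] 62.8
side shoulder [212. 207.] 163 hsv [ 14. 159.  75.] [620.5 196.3] [69.5 26. ] 2.4
side shoulder [288. 222.] 356 hsv [ 12. 161.  90.] [456.8 212. ] [55.4 72.3] 71.4
side shoulder [354. 243.] 441 hsv [145. 135. 131.] [326.7 258.6] [72.8 53.7] 54.2
side shoulder [229. 248.] 330 hsv [ 14. 167.  78.] [533.8 329.2] [37.2 70.5] 72.6
[[ 0.29840301 -0.95443813 -0.00186932]
 [-0.9250814  -0.28970562  0.2455505 ]
 [-0.23490431 -0.07154374 -0.969382  ]]
```

```bash
cat >> h.py <<'E'
from scipy.spatial.transform import Rotation as Ro
def togo(p,yaw):
    "remaining shift in tool axes (mm) and turn (deg) to world TCP p, tool x yaw, pointing down"
    o=robot.get_obs(); R=Ro.from_quat(o['tool_rot']); T=Ro.from_euler('z',yaw,degrees=True)*Ro.from_euler('x',180,degrees=True)
    print('t',round(o['time'],2),'pos',np.round(o['position']*1000,1),'yaw',np.round(np.degrees(np.arctan2(*R.as_matrix()[[1,0],0])),1),'w',round(o['grip_width'],4),'F',np.round(o['ft_force'],1))
    print('shift mm',np.round(R.inv().apply(np.array(p)-o['position'])*1000,1),'turn',np.round((R.inv()*T).as_rotvec(degrees=True),1))
E
python3 - <<'E'
from h import *
m=robot.camera_model('wrist');R=np.array(m['R']);print('cam',-R.T@np.array(m['t']))
for n in("scene","side"):
    W=np.load(n+'.npy'); M=(W[...,2]>.12)&(W[...,0]>.1)&(W[...,0]<1)&(abs(W[...,1])<.75)
    k,l,s,c=cv2.connectedComponentsWithStats(M.astype(np.uint8))
    for i in range(1,k):
        if s[i,4]>60: P=W[l==i]; print(n,np.round(c[i]),np.round(np.percentile(P,2,0),2),np.round(np.percentile(P,98,0),2))
togo([.42,-.35,.24],-17)
E
```

```text
cam [ 0.24919477 -0.57600077  0.38428589]
scene [287. 105.] [ 0.11 -0.22  0.27] [0.26 0.03 0.6 ]
scene [540.  31.] [ 0.11 -0.42  0.58] [ 0.14 -0.37  0.65]
scene [523. 220.] [ 0.5  -0.46  0.12] [ 0.59 -0.3   0.31]
scene [526. 312.] [ 0.32 -0.49  0.12] [ 0.43 -0.39  0.18]
side [439.  67.] [ 0.11 -0.03  0.23] [0.27 0.09 0.44]
side [300.  80.] [ 0.5  -0.47  0.12] [ 0.63 -0.29  0.31]
side [359.  99.] [ 0.33 -0.49  0.12] [ 0.43 -0.38  0.18]
t 0.15 pos [ 186.9 -595.8  221.8] yaw 17.4 w 0.087 F [ 0.3 -0.1 -0.5]
shift mm [ 295.9 -164.9  -17.8] turn [-0.1  0.  34.4]
```

Call:
drive_tool(
  series=[
    [0.032,-0.04,-0.003,0,0,0,1],
    [0.032,-0.04,-0.003,0,0,0,1],
    [0.032,-0.04,-0.003,0,0,0,1],
    [0.032,-0.04,-0.003,0,0,0,1],
    [0.032,-0.04,-0.003,0,0,0,1],
  ],
)

```text
time: 0.78
position: [0.2802, -0.3559, 0.2375]
tool_rot: [0.989, 0.151, 0.0, -0.0]
ft_force: [1.4, -0.3, 0.8]
grip_width: 0.0873
```

Call:
drive_tool(
  series=[
    [0.032,-0.04,-0.003,0,0,0,1],
    [0.032,-0.04,-0.003,0,0,0,1],
    [0.032,-0.04,-0.003,0,0,0,1],
    [0.032,-0.04,-0.003,0,0,0,1],
    [0.032,-0.04,-0.003,0,0,0,1],
  ],
)

```text
time: 1.4
position: [0.373, -0.1174, 0.2527]
tool_rot: [0.989, 0.151, 0.0, 0.0]
ft_force: [0.5, 0.1, 0.4]
grip_width: 0.0869
```

Run:
```python
from h import *
togo([.42,.19,.22],-17)
```

```text
t 1.4 pos [ 373.  -117.4  252.7] yaw 17.4 w 0.0869 F [0.5 0.1 0.4]
shift mm [ 136.6 -279.3   32.7] turn [ 0.  -0.  34.4]
```

Call:
drive_tool(
  series=[
    [0.027,-0.056,0.0065,0,0,0,1],
    [0.027,-0.056,0.0065,0,0,0,1],
    [0.027,-0.056,0.0065,0,0,0,1],
    [0.027,-0.056,0.0065,0,0,0,1],
    [0.027,-0.056,0.0065,0,0,0,1],
  ],
)

```text
time: 2.02
position: [0.4178, 0.1907, 0.2199]
tool_rot: [0.988, 0.151, 0.0, 0.0]
ft_force: [1.3, -0.3, -0.3]
grip_width: 0.0871
```

Call:
drive_tool(
  series=[
    [0,0,0,0,0,8.6,1],
    [0,0,0,0,0,8.6,1],
    [0,0,0,0,0,8.6,1],
    [0,0,0,0,0,8.6,1],
    [0,0,0,0,0,0,1],
  ],
)

```text
time: 2.65
position: [0.4175, 0.1886, 0.2199]
tool_rot: [0.989, -0.147, -0.0, 0.0]
ft_force: [0.9, -1.1, 0.3]
grip_width: 0.087
```

```bash
cat >> h.py <<'E'
def rects(W,img,lo,hi,box,hue=None,minpx=300):
    hsv=cv2.cvtColor(img,cv2.COLOR_BGR2HSV); x,y,z=W[...,0],W[...,1],W[...,2]
    M=(x>box[0])&(x<box[1])&(y>box[2])&(y<box[3])&(z>lo)&(z<hi)
    if hue: M&=(hsv[...,0]>=hue[0])&(hsv[...,0]<=hue[1])
    k,l,s,c=cv2.connectedComponentsWithStats(M.astype(np.uint8))
    for i in range(1,k):
        if s[i,4]<minpx: continue
        P=W[l==i]; r=cv2.minAreaRect((P[:,:2]*1000).astype(np.float32))
        print(lo,'px',np.round(c[i]),s[i,4],'hsv',np.median(hsv[l==i],0),'c',np.round(r[0],1),np.round(r[1],1),'ang',round(r[2],1),'z',np.round(np.median(P[:,2])*1000,1))
E
python3 - <<'E'
from h import *
togo([.457,.213,.22],-17)
i,d,W=cloud('wrist'); cv2.imwrite('pics/wrist1.png',i)
for a,b in((.086,.098),(.042,.054)): rects(W,i,a,b,(.3,.75,0,.5))
E
```

```text
t 2.65 pos [417.5 188.6 219.9] yaw -16.9 w 0.087 F [ 0.9 -1.1  0.3]
shift mm [ 30.7 -34.8  -0.1] turn [0.  0.  0.1]
0.086 px [352.  46.] 1467 hsv [144. 149. 199.] c [519.1  99.3] [20.9 44.3] ang 66.9 z 91.9
0.086 px [ 82. 115.] 1316 hsv [ 10. 193. 102.] c [533.4 327.8] [20.4 43.8] ang 73.0 z 91.9
0.086 px [243. 163.] 1211 hsv [  9. 192.  76.] c [455.8 211.7] [20.7 43.3] ang 71.5 z 91.9
0.086 px [239. 309.] 923 hsv [143. 177. 146.] c [326.5 258.6] [44.2 19.7] ang 55.1 z 92.0
0.042 px [216.   7.] 401 hsv [ 10. 194. 109.] c [593.3 195.5] [15.4 24.1] ang 2.1 z 47.9
0.042 px [339.  58.] 2782 hsv [144. 144. 197.] c [519.4  99.3] [52.7 70.1] ang 66.8 z 48.1
0.042 px [113. 115.] 1709 hsv [  9. 193.  93.] c [533.2 328. ] [38.9 70.5] ang 71.9 z 48.2
0.042 px [250. 154.] 2532 hsv [ 10. 192.  70.] c [455.7 211.7] [52.3 69.6] ang 69.4 z 48.2
```

View pics/wrist1.png

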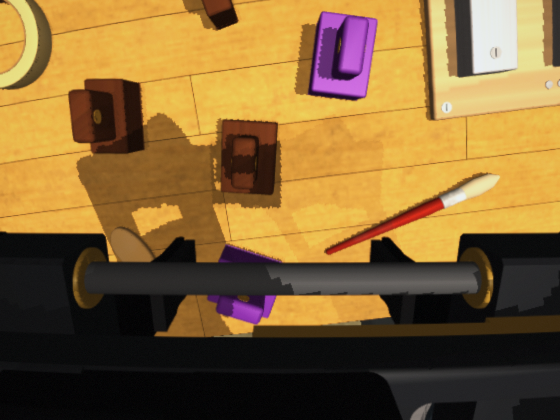

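The thick brown block is at wrist px (245,157) and measures 52 x 70 mm. The middle one is at (110,115), 39 mm thick, and the thin one is at (216,10), 24 mm. The purple look-alikes are at (345,55) and (243,285), so I leave them alone. The jig's block centres are about 102 mm apart, which less 45 mm gives roughly 57, so the gap is 58 mm and the thick block fits.

Call:
drive_tool(
  series=[
    [0.015,-0.0165,0.02,0,0,1.3,1],
    [0.015,-0.0165,0.02,0,0,1.3,1],
    [0,0,0.03,0,0,0,1],
    [0,0,0.03,0,0,0,1],
    [0,0,0,0,0,0,1],
  ],
)

```text
time: 3.32
position: [0.4546, 0.2105, 0.1182]
tool_rot: [0.986, -0.169, -0.003, 0.001]
ft_force: [-0.5, 0.6, 0.5]
grip_width: 0.0875
```

Run:
```python
from h import *
togo([.4557,.2117,.054],-19.5)
i,d,W=cloud('wrist')
for a,b in((.086,.098),(.042,.054)): rects(W,i,a,b,(.4,.51,.16,.26))
```

```text
t 3.33 pos [454.6 210.5 118.2] yaw -19.5 w 0.0875 F [-0.5  0.6  0.5]
shift mm [ 1.  -1.7 64.2] turn [ 0.2  0.3 -0. ]
0.086 px [280. 229.] 2231 hsv [  9. 191. 104.] c [458.4 210.5] [20.5 39.1] ang 70.3 z 91.9
0.042 px [280. 205.] 4685 hsv [  9. 186.  54.] c [456.1 211.4] [52.2 70.1] ang 69.5 z 48.1
```

Call:
drive_tool(
  series=[
    [0.001,-0.0015,0.02,0,0,0,1],
    [0,0,0.02,0,0,0,1],
    [0,0,0.014,0,0,0,1],
    [0,0,0.01,0,0,0,1],
    [0,0,0,0,0,0,1],
  ],
)

```text
time: 4.0
position: [0.4577, 0.212, 0.0559]
tool_rot: [0.985, -0.17, -0.0, 0.0]
ft_force: [0.4, 0.4, 0.2]
grip_width: 0.087
```

Call:
drive_tool(
  series=[
    [0,0,0,0,0,0,0],
    [0,0,0,0,0,0,0],
    [0,0,0,0,0,0,0],
    [0,0,0,0,0,0,0],
    [0,0,0,0,0,0,0],
  ],
  squeeze=35,
)

```text
time: 4.62
position: [0.4578, 0.212, 0.0561]
tool_rot: [0.985, -0.17, 0.0, -0.0]
ft_force: [-0.4, 0.2, -0.4]
grip_width: 0.0448
```

Call:
drive_tool(
  series=[
    [0,0,0,0,0,0,0],
    [0,0,0,0,0,0,0],
    [0,0,-0.02,0,0,0,0],
    [0,0,-0.04,0,0,0,0],
    [0,0,-0.04,0,0,0,0],
  ],
)

```text
time: 5.25
position: [0.4571, 0.2118, 0.1565]
tool_rot: [0.985, -0.17, -0.001, 0.0]
ft_force: [-0.2, -0.5, -1.6]
grip_width: 0.02
```

Run:
```python
from h import *
togo([.503,-.0926,.19],-9.2)
```

```text
t 5.25 pos [457.1 211.8 156.5] yaw -19.6 w 0.02 F [-0.2 -0.5 -1.6]
shift mm [145.3 271.4 -33.5] turn [  0.1   0.1 -10.4]
```

Call:
drive_tool(
  series=[
    [0,0,-0.035,0,0,0,0],
    [0.024,0.045,0,0,0,0,0],
    [0.024,0.045,0,0,0,0,0],
    [0.024,0.045,0,0,0,-5.2,0],
    [0,0.03,0,0,0,-5.2,0],
  ],
)

```text
time: 5.88
position: [0.4738, 0.0293, 0.191]
tool_rot: [0.997, -0.08, 0.001, 0.0]
ft_force: [-0.5, 0.8, -2.5]
grip_width: 0.02
```

Call:
drive_tool(
  series=[
    [0,0,0,0,0,0,0],
    [0,0,0,0,0,0,0],
  ],
)

```text
time: 6.12
position: [0.4726, 0.0321, 0.1908]
tool_rot: [0.997, -0.081, -0.0, -0.0]
ft_force: [-0.6, -0.5, -0.9]
grip_width: 0.0197
```

Run:
```python
from h import *
togo([.503,-.0926,.19],-9.2)
i,d,W=cloud('wrist'); cv2.imwrite('pics/wrist2.png',i)
rects(W,i,.040,.052,(.4,.62,-.22,.06)); rects(W,i,.010,.018,(.35,.65,-.25,.06))
np.save('w2.npy',W)
```

```text
t 6.12 pos [472.6  32.1 190.8] yaw -9.3 w 0.0197 F [-0.6 -0.5 -0.9]
shift mm [ 50.1 118.2   0.7] turn [-0.   0.  -0.1]
0.04 px [359. 136.] 5310 hsv [102.   5. 251.] c [510.8 -42.6] [45.8 89.6] ang 81.2 z 46.3
0.04 px [473. 137.] 5174 hsv [ 90.   4. 249.] c [ 494.9 -143.8] [46.3 89.6] ang 81.2 z 46.2
0.01 px [410. 123.] 23503 hsv [ 24.  98. 246.] c [502.  -99.4] [210.6 170.3] ang 81.2 z 14.2
```

View pics/wrist2.png

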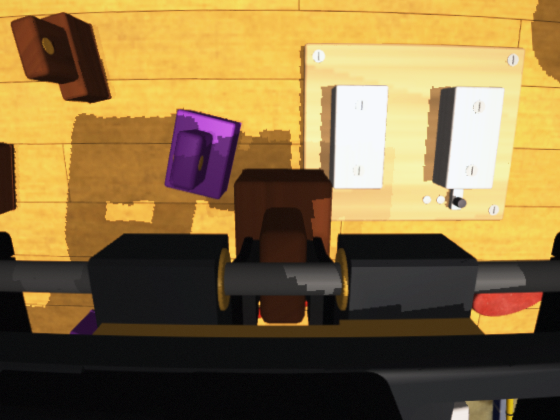

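The wrist view shows the held block at px (283,205), square in the jaws. The fence and stop are at (359,136) and (473,137), so the gap lies around px x 413. Next I check the held block's offset with the same camera.

Run:
```python
from h import *
W=np.load('w2.npy'); o=robot.get_obs(); R=Ro.from_quat(o['tool_rot']); 
L=R.inv().apply((W-o['position']).reshape(-1,3)).reshape(W.shape)*1000
hsv=cv2.cvtColor(cv2.imread('pics/wrist2.png'),cv2.COLOR_BGR2HSV)
M=(hsv[...,0]<16)&(hsv[...,2]<140)&(abs(L[...,1])<45)&(abs(L[...,0])<60)&(L[...,2]>1)&(L[...,2]<20)
P=L[M]; print(len(P),np.round(np.percentile(P,[1,50,99],0),1))
q=P[P[:,0]>25]; print(len(q),np.round(np.percentile(q,[1,99],0),1))
for x in (24,28,32):
    q=P[abs(P[:,0]-x)<2]; print(x,len(q),np.round([q[:,1].min(),q[:,1].max()],1))
c=np.array([.50285,-.0932]);y=np.radians(-8.8); p=c+.0015*np.array([np.cos(y),np.sin(y)])
togo([*p,.12],-8.8)
```

```text
4731 [[ -2.3 -24.9   3.4]
 [ 22.3   0.2  15.6]
 [ 34.6  25.6  18.5]]
1882 [[ 25.2 -24.5  14.1]
 [ 34.7  25.6  19.2]]
24 739 [-25.4  26.4]
28 714 [-25.2  26.1]
32 785 [-25.   26.7]
t 6.17 pos [472.7  32.5 190.9] yaw -9.2 w 0.0197 F [-0.4 -0.1 -1.8]
shift mm [ 51.4 119.3  70.9] turn [-0.   0.  -0.4]
```

Call:
drive_tool(
  series=[
    [0.0168,0.0396,0,0,0,-0.4,0],
    [0.0168,0.0396,0,0,0,0,0],
    [0.0168,0.0396,0,0,0,0,0],
    [0,0,0.03,0,0,0,0],
    [0,0,0.03,0,0,0,0],
  ],
)

```text
time: 6.8
position: [0.5051, -0.0931, 0.1306]
tool_rot: [0.997, -0.077, 0.001, 0.0]
ft_force: [0.0, 0.3, -1.6]
grip_width: 0.0195
```

Call:
drive_tool(
  series=[
    [0,0,0,0,0,0,0],
    [0,0,0,0,0,0,0],
  ],
)

```text
time: 7.05
position: [0.5051, -0.0929, 0.1317]
tool_rot: [0.997, -0.076, 0.001, 0.0]
ft_force: [0.3, 0.1, -0.2]
grip_width: 0.0197
```

Run:
```python
from h import *
togo([.50285,-.0932,.077],-8.8)
o=robot.get_obs(); R=Ro.from_quat(o['tool_rot'])
i,d,W=cloud('wrist'); cv2.imwrite('pics/wrist3.png',i)
L=R.inv().apply((W-o['position']).reshape(-1,3)).reshape(W.shape)*1000
hsv=cv2.cvtColor(i,cv2.COLOR_BGR2HSV)
M=(hsv[...,0]<16)&(hsv[...,1]>80)&(hsv[...,2]<150)&(abs(L[...,1])<45)&(abs(L[...,0])<60)&(L[...,2]>8)&(L[...,2]<22)
P=L[M]
for x in (24,28,32):
    q=P[abs(P[:,0]-x)<2]; print(x,len(q),np.round([*np.percentile(q[:,1],[1,99]),np.median(q[:,2])],1))
A=(W[...,2]>.040)&(W[...,2]<.052)&(hsv[...,1]<60)&(abs(L[...,1])<80)
for x in (20,30,40):
    q=L[A&(abs(L[...,0]-x)<3)][:,1]; print('alu',x,len(q),'inner -',np.round(np.percentile(q[q<0],99),1) if (q<0).any() else None,'inner +',np.round(np.percentile(q[q>0],1),1) if (q>0).any() else None)
```

```text
t 7.05 pos [505.1 -92.9 131.7] yaw -8.7 w 0.0197 F [ 0.3  0.1 -0.2]
shift mm [-2.2  0.6 54.7] turn [ 0.  -0.1  0.1]
24 718 [-24.7  25.3  15.5]
28 732 [-25.   25.   15.4]
32 765 [-24.6  24.9  15.7]
alu 20 822 inner - -35.7 inner + 35.8
alu 30 973 inner - -29.6 inner + 30.1
alu 40 1038 inner - -28.2 inner + 30.2
```

View pics/wrist3.png

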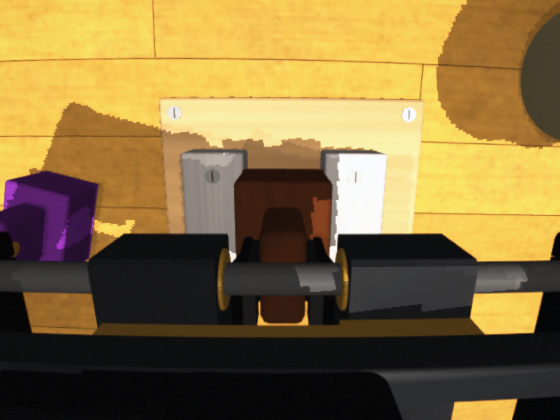

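The held block at px (283,205) sits between the fence (213,200) and the stop (352,200), centred to about 0.8 mm, so I can descend.

Call:
drive_tool(
  series=[
    [-0.002,0.0007,0.01,0,0,0,0],
    [0,0,0.012,0,0,0,0],
    [0,0,0.008,0,0,0,0],
    [0,0,0.008,0,0,0,0],
    [0,0,0.006,0,0,0,0],
  ],
)

```text
time: 7.72
position: [0.502, -0.094, 0.0864]
tool_rot: [0.997, -0.077, -0.0, -0.0]
ft_force: [-0.3, -0.2, -1.8]
grip_width: 0.0195
```

Call:
drive_tool(
  series=[
    [0,0,0.004,0,0,0,0],
    [0,0,0.003,0,0,0,0],
    [0,0,0.001,0,0,0,0],
    [0,0,0,0,0,0,0],
  ],
)

```text
time: 8.22
position: [0.5022, -0.094, 0.0791]
tool_rot: [0.997, -0.077, 0.0, 0.0]
ft_force: [-0.0, -0.3, -0.5]
grip_width: 0.02
```

Call:
drive_tool(
  series=[
    [0,0,0.001,0,0,0,0],
    [0,0,0.001,0,0,0,0],
    [0,0,0,0,0,0,0],
  ],
)

```text
time: 8.6
position: [0.5026, -0.094, 0.0778]
tool_rot: [0.997, -0.077, 0.001, 0.0]
ft_force: [-0.2, 1.4, 4.7]
grip_width: 0.0197
```

Call:
drive_tool(
  series=[
    [0,0,0.001,0,0,0,0],
    [0,0,0.001,0,0,0,0],
    [0,0,0,0,0,0,0],
  ],
)

```text
time: 8.98
position: [0.5027, -0.094, 0.0778]
tool_rot: [0.997, -0.077, 0.001, 0.0]
ft_force: [-3.1, 2.0, 20.9]
grip_width: 0.0197
```

Contact came at the expected height, so the block is on the board. I'll relieve the pressure and release.

Call:
drive_tool(
  series=[
    [0,0,-0.0017,0,0,0,0],
    [0,0,0,0,0,0,0.6],
    [0,0,0,0,0,0,0.6],
    [0,0,0,0,0,0,0.6],
    [0,0,0,0,0,0,0.6],
  ],
)

```text
time: 9.6
position: [0.502, -0.0939, 0.0765]
tool_rot: [0.997, -0.077, -0.0, -0.0]
ft_force: [0.8, -0.1, -0.1]
grip_width: 0.049
```

Call:
drive_tool(
  series=[
    [0,0,-0.02,0,0,0,0.6],
    [0,0,-0.04,0,0,0,0.6],
    [0,0,-0.04,0,0,0,0.6],
    [-0.03,0,-0.03,0,0,0,0.6],
    [-0.03,0,0,0,0,0,0.6],
  ],
)

```text
time: 10.22
position: [0.4439, -0.0854, 0.2089]
tool_rot: [0.997, -0.077, 0.003, 0.001]
ft_force: [0.0, 0.0, -0.3]
grip_width: 0.0519
```

Run:
```python
from h import *
togo([.5028,-.0932,.2],-8.8)
for n in('wrist','side'):
    i,d,W=cloud(n); cv2.imwrite(f'pics/{n}4.png',i); print(n)
    for a,b in((.040,.052),(.056,.068),(.098,.112)): rects(W,i,a,b,(.4,.62,-.22,.03),minpx=60)
    if n=='side':
        for a,b in((.042,.054),(.086,.098)): rects(W,i,a,b,(.3,.68,.03,.45),minpx=60)
a=cv2.imread('pics/side4.png')[120:300,170:400]; cv2.imwrite('pics/final.png',cv2.resize(a,(766,600),interpolation=cv2.INTER_CUBIC))
```

```text
t 10.22 pos [443.9 -85.4 208.9] yaw -8.8 w 0.0519 F [ 0.   0.  -0.3]
shift mm [59.4 -1.3  9.2] turn [ 0.1 -0.3  0. ]
wrist
0.04 px [225. 126.] 4831 hsv [ 30.   7. 233.] c [511.  -42.4] [45.3 88.9] ang 81.0 z 46.3
0.04 px [337. 126.] 4804 hsv [108.  10. 244.] c [ 495.3 -144.3] [45.1 88.9] ang 81.2 z 46.3
0.056 px [282. 126.] 3294 hsv [ 10. 191.  79.] c [502.3 -94. ] [52.2 70.1] ang 80.6 z 62.2
0.098 px [282. 129.] 1531 hsv [ 10. 194.  96.] c [502.1 -93.9] [20.6 43.2] ang 81.4 z 105.9
side
0.04 px [295. 168.] 471 hsv [ 12.  36. 120.] c [504.5 -91.1] [147.4  91. ] ang 80.8 z 45.8
0.056 px [298. 159.] 207 hsv [ 13. 146.  65.] c [502.9 -90. ] [52.1 69.4] ang 83.0 z 61.6
0.098 px [298. 142.] 84 hsv [ 13. 147.  74.] c [503.1 -91.7] [20.  41.9] ang 79.6 z 103.7
0.042 px [271. 195.] 299 hsv [153. 107.  82.] c [521.1  98.9] [54.1 71.7] ang 66.5 z 47.4
0.042 px [212. 208.] 219 hsv [ 14. 160.  67.] c [620.6 195.6] [70.4 27.3] ang 1.9 z 47.0
0.042 px [351. 243.] 450 hsv [152. 112.  81.] c [327.1 259.5] [69.4 53.9] ang 53.4 z 47.2
0.042 px [229. 248.] 403 hsv [ 14. 167.  76.] c [534.1 329.7] [37.5 70.5] ang 74.5 z 47.0
0.086 px [271. 174.] 105 hsv [147. 120. 101.] c [521.  102.1] [19.5 44. ] ang 68.8 z 90.7
0.086 px [210. 188.] 122 hsv [ 13.  160.   95.5] c [621.2 196.7] [43.6 20.1] ang 4.8 z 90.8
0.086 px [355. 219.] 176 hsv [154. 107.  83.] c [325.9 259.7] [43.1 20.3] ang 56.0 z 90.7
0.086 px [227. 224.] 183 hsv [ 12. 166.  99.] c [533.2 329.3] [20.4 42.3] ang 68.8 z 90.7
```

View pics/final.png

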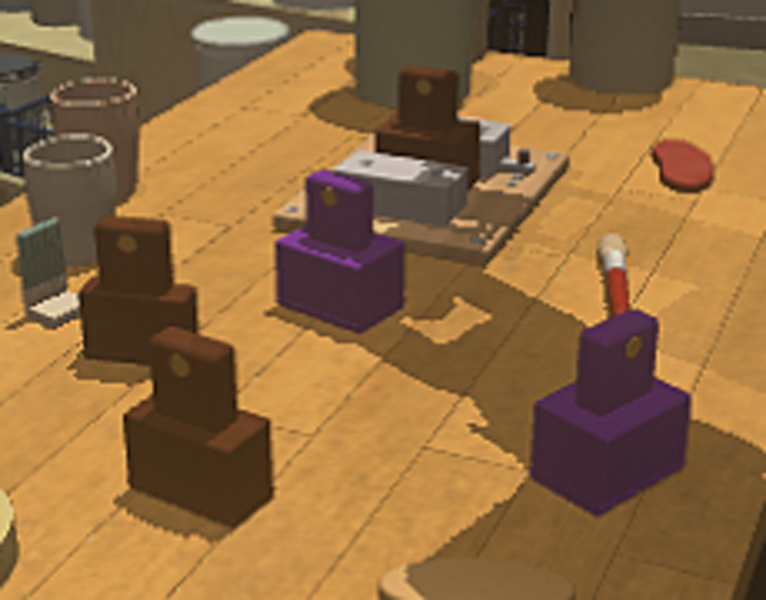

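The picture shows the thick block in the gap at crop px (428,130). Its shoulder is at 62.2 mm (14 + 48) and its grip top at 105.9 mm (14 + 92), so it is seated. The other blocks haven't moved.

```bash
python3 -c "
from rig import robot
print(robot.hand_in())"
```

```text
the job is handed in; nothing more can be done
None
```

The gap is 58 mm, and the thick dark-wood block (52 mm) now stands in it, resting on the jig's board with its grip up. I handed the job in at about 10.4 s of the 48 s allowed.

- **Gap width:** the fence and stop centres measured 102.4 mm apart, which less their 45 mm width gives about 57.4 mm. The nearest of the three possible gaps is 58 mm.
- **Seating:** the block's shoulder is at 62.2 mm and its grip top at 105.9 mm, against 62 and 106 expected. Its centre is within about 1 mm of mid-gap, and it is parallel to the fence within about 0.6°.
- **Everything else:** the thin and middle blocks are still on the bench, clear of the gap, and I never touched the purple look-alikes. The gripper is withdrawn and touching nothing.
- **Forces:** the highest reading was 21 N, when I pressed the block lightly onto the board. I relieved it before letting go.
- **Disagreements:** the block slipped about 7 mm in the jaws at lift-off, because I lifted before they had fully closed. I measured that and allowed for it when lowering. The side camera's heights read 0.6–2 mm lower, and its positions up to 4 mm off the wrist camera's. I went by the wrist camera, which was closer.

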